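Finish the pinwheel layer of drying blanks

ROBOT

A 6-joint arm with a two-finger parallel gripper is mounted at the origin on the work surface. World frame = base frame: x ahead of the robot, y to its left, z up, the work surface at z = 0. Lengths are in mm, angles in rad, forces in N, time in s.
With the tool pointing down it reaches from about 300 to 775 mm from the base axis. Payload 14.6 kg.
Tool frame: the origin (TCP) lies at the very end of the fingers, on their centre line; the grasp point (between the pads) lies 19 mm behind it; z points along the fingers, y is the line along which they close (so a half turn about z gives the same grasp; the last joint's range is limited). The gripper opens to 94 mm and grips with 3 to 60 N. Pads are 16 mm wide; open, the fingers measure 119 mm over their backs; the gripper's body (75 mm by 177 mm) begins 78 mm behind the grasp point.
Start: joints at [-1.221, 0.3, 1.521, -0, 1.321, -0.067], TCP at [222.652, -502.907, 205.446] pointing down, gripper open.
Joint ranges: [-3.03, 3.03], [-0.79, 2.21], [0.23, 2.52], [-1.04, 4.18], [0, 3.07], [-2.55, 2.55]. Speed limits (rad/s): [2.22, 2.22, 2.57, 3.14, 3.14, 3.14].

INTERFACE

Orientations are given as [roll, pitch, yaw] about the fixed x, y, z axes, in that order (R = Rz(yaw) Ry(pitch) Rx(roll)).
In Python, from cell import manip, camera, get_calibration gives the robot as it stands. The module is installed in compiled form; this text tells all that it offers.
- The arm moves only by the tool jog_arm, never from a script. Its argument "plan" is one flat list of numbers, 6 for each row, row after row: the shift along the world's x, y, z in m, then the turn, a rotation vector about the world's x, y, z in degrees. A call has 1 to 20 rows; each row is the pose to reach, as a shift and turn from the pose commanded when the call began; what a row does not reach only later rows make up. A row lasts 1/10 s, in which the tool goes at most 50 mm and 8.59 degrees, less where a joint would pass 70% of its speed; a pose out of reach is approached as far as the arm can. A call with a gripper value outside its range is refused whole. "claw" is the finger opening in m, from 0 to 0.094, set as the call begins (left out, the last holds). The fingers move at their own pace and stop on an object; "force" is the grip in N (left out, the last holds). Time passes only in rows, so rows that repeat a pose let the fingers close. It gives the time, the measured TCP pose, the force, the opening and the grip force at its end, in the units of the state.
- manip.read_state(): the state, without advancing time (a new reading comes with each control period).
- camera(name): name is "scene" or "top" or "wrist"; returns (picture, depth): 420x560x3 uint8, red, green, blue; 420x560 float32, mm along the optical axis (not along the pixel's ray), 0 where there is no reading.
- get_calibration(name): a dict with "fx", "fy", "cx", "cy" (pixels), "origin" and "attitude" of the camera in the world. Camera axes: x right, y down, z forward; pixel columns grow to the right and rows downward; lengths in mm; the calibration is good to about 2 mm. A picture is of the moment at which its call begins: read the wrist's pose just before it. get_calibration takes no time and is no camera call; for the wrist camera it gives the pose at the moment of the call.
- manip.sign_off(): hands the job in; it is judged then, once.
The state is a dict: "clock": time; "joints": joint angles; "qd": joint speeds; "effort": joint torques, N m; "eef_pos": TCP position; "eef_rot": TCP orientation; "wrist_force": force on the tool from outside, world axes, zero at the start; "moment": the same for the moment, N m; "finger_gap": finger opening in mm; "finger_force": force on a finger pad.
Only numpy, scipy, OpenCV 4.12 (cv2) and the standard library are available. Lean on these libraries where they do the work, as an engineer would, in place of code of your own. Each camera call takes 0.05 s, during which the arm holds its last target. There are 200 camera calls.

TASK

Two end-sealed wood blanks are leaning in the sloping blue rack. Lay them flat on the drying slab next to the rack so that, with the two blanks already there, they complete the pinwheel: four blanks within the slab's edges round a square hole in the middle, the end of each facing the side of the next with only a narrow gap. Set them down gently rather than dropping them, do not shift the blanks already laid on either slab, and leave the other things on the bench alone.

Things in the scene. Friction and masses are not known exactly. Their poses are not given: they have to be found in the camera images.
- blank_1: a pale pine blank 120 x 56 x 50 mm with red sealed ends, about 0.2 kg; origin at the centre of its 120 x 56 mm underside, own y along the 120 mm length, x across the 56 mm width, z up through the 50 mm height. Starts in the rack, the left one of two (towards the slab); the two are interchangeable
- blank_2: a pale pine blank 120 x 56 x 50 mm with red sealed ends, about 0.2 kg; origin at the centre of its 120 x 56 mm underside, own y along the 120 mm length, x across the 56 mm width, z up through the 50 mm height. Starts in the rack, the right one of two
- rack: fixed blue rack 290 mm wide; origin under its centre on the bench, x points uphill (away from the robot), y along its width. Slope 30 deg, 110 mm long, from the lip at x=-55, z=45 mm. Blanks lie side by side, long side along y, against the lip (12 mm high square to the slope). Grip a blank across its 56 mm width, tool tilted 30 deg, square to the slope, fingertips above the lip
- slab_a: fixed dark slab 190 x 190 mm, top 45 mm up; origin under its centre on the bench, x, y along its edges. On it laid_a1 at (-31, -63) along x and laid_a2 at (63, -31) along y. Free places (x, y in its frame, mm): (31, 63) length along x, (-63, 31) length along y; gaps 6 mm, middle hole 70 mm square. Finish it only if it is the one by the rack (y 0.08 to 0.16 m, the other 0.45 to 0.49)
- slab_b: fixed dark slab 190 x 190 mm, top 45 mm up; origin under its centre on the bench, x, y along its edges. On it laid_b1 at (31, -63) along x and laid_b2 at (-63, -31) along y. Free places (x, y in its frame, mm): (-31, 63) length along x, (63, 31) length along y; gaps 6 mm, middle hole 70 mm square. Finish it only if it is the one by the rack (y 0.08 to 0.16 m, the other 0.45 to 0.49)
- laid_a1: loose blank that starts on slab_a (places: see there); same kind of pine blank 120 x 56 x 50 mm with red sealed ends, about 0.2 kg; origin at the centre of its 120 x 56 mm underside, own y along the 120 mm length, x across the 56 mm width, z up through the 50 mm height
- laid_a2: loose blank that starts on slab_a (places: see there); same kind of pine blank 120 x 56 x 50 mm with red sealed ends, about 0.2 kg; origin at the centre of its 120 x 56 mm underside, own y along the 120 mm length, x across the 56 mm width, z up through the 50 mm height
- laid_b1: loose blank that starts on slab_b (places: see there); same kind of pine blank 120 x 56 x 50 mm with red sealed ends, about 0.2 kg; origin at the centre of its 120 x 56 mm underside, own y along the 120 mm length, x across the 56 mm width, z up through the 50 mm height
- laid_b2: loose blank that starts on slab_b (places: see there); same kind of pine blank 120 x 56 x 50 mm with red sealed ends, about 0.2 kg; origin at the centre of its 120 x 56 mm underside, own y along the 120 mm length, x across the 56 mm width, z up through the 50 mm height
- mallet: hammer lying beyond the rack; bystander
- glue_bottle: white glue bottle 60 mm across, 150 mm tall, beyond slab and rack; bystander, origin under its centre
- wax_tin: red tin 84 mm across, 45 mm tall, between the robot and the gap of slab and rack; bystander, origin under its centre
- mug: blue mug 76 mm across, 90 mm tall, beyond the rack; bystander, origin under its centre
- screwdriver: screwdriver lying left of the slab, on the robot side; bystander
- brush: brush lying beyond the slab; bystander
Not all that is in view belongs to the job. Leave any green, orange or pink look-alike of the blank_1 alone.

How it is judged:
By the outcome, as a careful person would: the job done as asked, in the order asked, and still so for the second after the job is handed in, with the robot touching nothing.
It also fails if it takes over 58 s, if anything falls off the work surface, if the arm or the gripper's body presses on something with over 40 N, if the wrist force passes 120 N, or if a joint passes its speed limit or range.

## Working session

There is one attempt and no reset: what is moved stays moved. The work goes in short steps, Python scripts to look and compute and a tool call to move; the robot and the scene stay as the last step left them, time stands still between calls to the robot, and variables do not carry over. Pictures are saved under pics/ and viewed, at most 10 in all, crops included, and the job is handed in when it is done.

Besides the shell and the picture viewer there is one more tool, called after ">>>" as name(argument=value, ...), one argument or row to a line, values as JSON. jog_arm: Moves the arm, as the interface text tells. Its arguments: {"type":"object","properties":{"plan":{"type":"array"},"claw":{"type":"number"},"force":{"type":"number"}},"required":["plan"]}

```bash
mkdir -p pics; cat > h.py <<'E'
import numpy as np, cv2
from cell import manip, camera, get_calibration
from scipy.spatial.transform import Rotation as R
def snap(n,f):
    c=get_calibration(n); im,d=camera(n); cv2.imwrite(f'pics/{f}.png',im[:,:,::-1]); np.savez(f'{f}.npz',im=im,d=d); return im,d,c
def pts(d,c):
    v,u=np.mgrid[:d.shape[0],:d.shape[1]]
    p=np.stack([(u-c['cx'])/c['fx']*d,(v-c['cy'])/c['fy']*d,d],-1)
    A=np.array(c['attitude']); 
    A=A if A.shape==(3,3) else R.from_euler('xyz',A).as_matrix()
    return p@A.T+np.array(c['origin'])
E
python3 - <<'E'
from h import *
for n in('top','scene'):
    im,d,c=snap(n,n+'0'); print(c)
print(manip.read_state())
E
```

```text
{'fx': 475.6307055507612, 'fy': 475.6307055507612, 'cx': 282.9650496526371, 'cy': 208.00545645255409, 'origin': array([ 417.96940322,    8.26976787, 1441.23623191]), 'attitude': array([-3.02622594, -0.01526518, -1.55707988])}
{'fx': 461.1016218539474, 'fy': 461.1016218539474, 'cx': 277.5201651492971, 'cy': 217.17080805243984, 'origin': array([1363.75239246, -814.64275878,  750.54574393]), 'attitude': array([-2.11437104, -0.01060733,  0.79589743])}
{'clock': 0.1, 'joints': array([-1.22057383e+00,  3.00390165e-01,  1.52149706e+00,  5.52623272e-05,
        1.32071523e+00, -6.65953226e-02]), 'qd': array([-0.00074347, -0.00107346,  0.00051395,  0.00038494, -0.00038665,
       -0.00059156]), 'effort': array([ 2.21737464e-03, -5.32644582e+01, -3.53281903e+01,  7.10275839e-02,
        2.35299126e-02, -6.33047534e-05]), 'eef_pos': array([ 222.60299942, -502.68809276,  204.9662726 ]), 'eef_rot': array([-3.14058865e+00, -1.20609069e-04,  4.16804052e-01]), 'wrist_force': array([-0.02516141,  0.21263474, -0.54266567]), 'moment': array([-0.00378525, -0.00517324, -0.07577543]), 'finger_force': 0.0, 'finger_gap': 94.0013429609926}
```

View pics/top0.png

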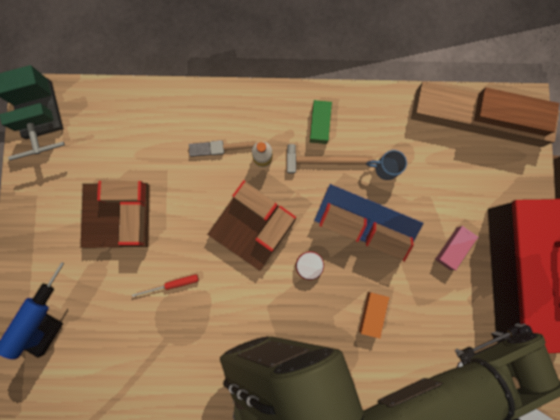

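View pics/scene0.png

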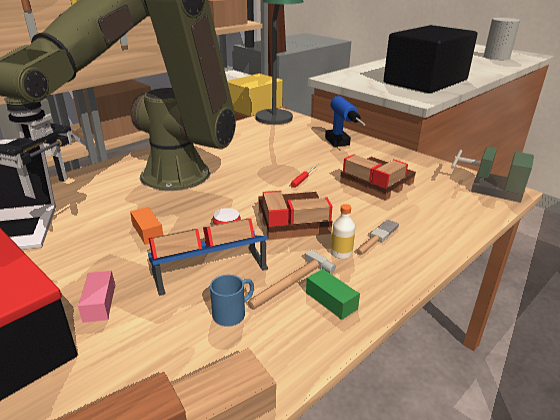

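The top view shows the target slab at about (252,225), with laid blanks at (258,200) and (276,228). The rack is at (368,225), with its blanks at (343,220) and (390,240). The other slab is at (115,215). Next I'll measure with depth.

```bash
python3 - <<'E'
from h import *
z=np.load('top0.npz'); im,d=z['im'],z['d']; c=get_calibration('top'); P=pts(d,c)
hsv=cv2.cvtColor(im,cv2.COLOR_RGB2HSV)
v,u=np.mgrid[:420,:560]
def rect(m,t):
    q=P[m][:,:2].astype(np.float32); r=cv2.minAreaRect(q); print(t,len(q),np.round(r[0],1),np.round(r[1],1),round(r[2],1),'z',np.percentile(P[m][:,2],[5,50,95]).round(1))
roi=(abs(u-252)<48)&(abs(v-225)<48)&(d>0)
print('bench z',np.median(P[300:320,80:200,2]))
S=roi&(P[...,2]>35)&(P[...,2]<110)
n,l=cv2.connectedComponents(S.astype(np.uint8),connectivity=4)
for i in range(1,n):
    if (l==i).sum()>200: rect(l==i,'slabcomp')
S=roi&(P[...,2]>84)&(P[...,2]<108)
n,l=cv2.connectedComponents(S.astype(np.uint8),connectivity=4)
for i in range(1,n):
    if (l==i).sum()>100: rect(l==i,'laid')
# rack region
rr=(u>305)&(u<430)&(v>180)&(v<265)&(d>0)&(P[...,2]>30)
blue=rr&(hsv[...,0]>100)&(hsv[...,0]<130)&(hsv[...,1]>80)
n,l=cv2.connectedComponents(blue.astype(np.uint8))
for i in range(1,n):
    if (l==i).sum()>100: rect(l==i,'blue')
red=((hsv[...,0]<6)|(hsv[...,0]>174))&(hsv[...,1]>130)
w=rr&~blue&(P[...,2]>55)
n,l=cv2.connectedComponents(w.astype(np.uint8))
for i in range(1,n):
    m=l==i
    if m.sum()>100:
        rect(m,'rackblank')
        q=P[m]; A=np.c_[q[:,:2],np.ones(len(q))]
        k=np.ones(len(q),bool)
        for _ in range(8):
            s=np.linalg.lstsq(A[k],q[k,2],rcond=None)[0]; k=abs(A@s-q[:,2])<4
        g=np.hypot(*s[:2]); print(' slope',np.degrees(np.arctan(g)),'uphill dir',np.degrees(np.arctan2(s[1],s[0])),k.sum(),'ctr',q[k].mean(0).round(1))
        n3=np.array([-s[0],-s[1],1]);n3/=np.linalg.norm(n3)
        up=np.array([s[0],s[1],g*g])/g/np.hypot(1,g)
        a=np.cross(n3,up); qq=np.stack([q[k]@a,q[k]@up],1).astype(np.float32); print(' inplane',cv2.minAreaRect(qq))
        rc=cv2.minAreaRect(qq)[0]; print(' facectr',(a*rc[0]+up*rc[1]+n3*np.median(q[k]@n3)).round(1))
E
```

```text
bench z 1.0661191454042864
slabcomp 4243 [525.   82.8] [190.1 189.7] 56.5 z [41.9 48.7 98.8]
laid 833 [596.3  73.6] [121.6  56.4] 55.3 z [ 91.   95.5 100.3]
laid 839 [516.5  11.5] [ 56.5 120.5] 55.4 z [ 91.1  95.5 100.2]
blue 1718 [ 542.2 -254.6] [280.5 105.9] 68.7 z [ 62.5  87.9 100.5]
rackblank 1179 [ 538.  -185.8] [136.7  79.1] 67.8 z [ 72.8 100.3 116.1]
 slope 1.9073146366724694 uphill dir -176.95903921312907 276 ctr [ 528.4 -176.5   99.8]
 inplane ((207.30630493164062, -520.4354858398438), (119.91506958007812, 58.009605407714844), 25.357707977294922)
 facectr [ 534.3 -179.2   99.7]
rackblank 1278 [ 506.  -325.8] [132.3 125.3] 68.1 z [ 74.4  99.4 115.9]
 slope 2.2355186156937012 uphill dir 169.77877498543637 312 ctr [ 483.7 -313.1   99. ]
 inplane ((230.5774688720703, -551.81396484375), (131.39016723632812, 123.87013244628906), 11.5930757522583)
 facectr [ 506.3 -325.6   97.9]
```

```bash
cat >> h.py <<'E'
def rackR(az):  # az deg uphill heading
    a=np.radians(az); h=np.array([np.cos(a),np.sin(a),0]); k=np.array([0,0,1.])
    z=.5*h-np.cos(np.pi/6)*k; y=h*np.cos(np.pi/6)+.5*k
    return np.c_[np.cross(y,z),y,z]
def downR(yaw): return R.from_euler('xyz',[np.pi,0,np.radians(yaw)]).as_matrix()
def move(Rt,p):
    s=manip.read_state(); R0=R.from_euler('xyz',s['eef_rot'])
    print('shift m',((np.array(p)-s['eef_pos'])/1000).round(4),'rot deg',np.degrees((R.from_matrix(Rt)*R0.inv()).as_rotvec()).round(2),'t',s['clock'])
E
python3 - <<'E'
from h import *
s=manip.read_state(); R0=R.from_euler('xyz',s['eef_rot']); c=get_calibration('wrist')
print(R0.inv().apply(c['origin']-s['eef_pos']), (R0.inv()*R.from_euler('xyz',c['attitude'])).as_matrix().round(3),c['fx'])
move(rackR(-21.3),[399,-200,317])
E
```

```text
[  71.74773049   -0.2701392  -178.93874317] [[-0.001 -0.968 -0.25 ]
 [ 1.    -0.001 -0.   ]
 [ 0.    -0.25   0.968]] 326.8258056927228
shift m [0.1764 0.3027 0.112 ] rot deg [-21.3  -22.28  43.76] t 0.1
```

>>> jog_arm(
  plan=[0.03,0.05,0.03,-3,-3,6,0.07,0.1,0.045,-7,-7,14,0.11,0.15,0.051,-11,-11.5,22.5,0.15,0.2,0.051,-15,-15.5,30.5,0.18,0.25,0.051,-18,-19,37,0.208,0.29,0.051,-21.3,-22.3,43.8,0.208,0.29,0.051,-21.3,-22.3,43.8,0.208,0.29,0.051,-21.3,-22.3,43.8,0.208,0.29,0.051,-21.3,-22.3,43.8,0.208,0.29,0.051,-21.3,-22.3,43.8,0.208,0.29,0.051,-21.3,-22.3,43.8,0.208,0.29,0.051,-21.3,-22.3,43.8],
  claw=0.094,
)

```text
clock: 1.3
eef_pos: [430.2, -213.8, 256.3]
eef_rot: [2.617, -0.0, 1.198]
wrist_force: [-0.1, -0.8, 0.2]
finger_gap: 94.3
finger_force: 0.0
```

```bash
python3 - <<'E'
from h import *
im,d,c=snap('wrist','w1'); print(c); np.save('w1c.npy',c,allow_pickle=True); s=manip.read_state(); print(s['eef_pos'],s['eef_rot'],s['clock'],s['joints'])
E
```

```text
{'fx': 326.8258056927228, 'fy': 326.8258056927228, 'cx': 275.59470417364065, 'cy': 212.1551054866915, 'origin': array([ 372.10756901, -113.57145661,  411.17699955]), 'attitude': array([ 2.88865429, -0.52475421, -0.37382982])}
[ 430.24558667 -213.74862225  256.31845122] [ 2.61707629e+00 -1.06978775e-04  1.19810508e+00] 1.35 [-0.60188221 -0.19200656  2.00500159  0.15613519  0.82161506 -0.30599621]
```

View pics/w1.png

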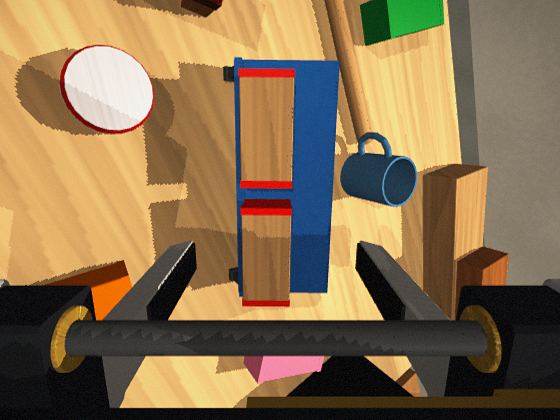

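The wrist view shows blank_1's top face at (240-295, 70-188), blank_2's at (242-291, 208-305) and the rack around them at (235-338, 58-293). All are clear of the fingers.

```bash
python3 - <<'E'
from h import *
z=np.load('w1.npz'); im,d=z['im'],z['d']; c=np.load('w1c.npy',allow_pickle=True).item(); P=pts(d,c)
hsv=cv2.cvtColor(im,cv2.COLOR_RGB2HSV); v,u=np.mgrid[:420,:560]
blue=(hsv[...,0]>100)&(hsv[...,0]<130)&(hsv[...,1]>80)
for nm,(a,b) in {'b1':(60,196),'b2':(198,315)}.items():
    m=(u>236)&(u<302)&(v>a)&(v<b)&~blue&(d>0)
    core=m&(u>255)&(u<282)&(v>a+25)&(v<b-25)
    q=P[core]; A=np.c_[q[:,:2],np.ones(len(q))]; s=np.linalg.lstsq(A,q[:,2],rcond=None)[0]
    n3=np.array([-s[0],-s[1],1]);n3/=np.linalg.norm(n3)
    print(nm,'slope',np.degrees(np.arccos(n3[2])).round(1),'uphill',np.degrees(np.arctan2(s[1],s[0])).round(1),'noise',np.std(A@s-q[:,2]))
    # cast rays onto the plane
    red=((hsv[...,0]<8)|(hsv[...,0]>172))&(hsv[...,1]>100)
    k=m&(abs(P@n3-np.median(q@n3))<5)&(hsv[...,1]>25)
    o=c['origin']; r=P-o; t=((q.mean(0)-o)@n3)/(r@n3); X=o+r*t[...,None]
    up=np.array([0,0,1])-n3*n3[2]; up/=np.linalg.norm(up); ax=np.cross(n3,up)
    k=cv2.morphologyEx(k.astype(np.uint8),cv2.MORPH_OPEN,np.ones((5,5)))>0
    w=X[k]; rc=cv2.minAreaRect(np.stack([w@ax,w@up],1).astype(np.float32)); print(rc)
    ctr=ax*rc[0][0]+up*rc[0][1]+n3*np.mean(q@n3); print(' facectr',ctr.round(1),'under',(ctr-50*n3).round(1),n3.round(3),'ax',ax.round(3))
E
```

```text
b1 slope 29.7 uphill -22.1 noise 0.8726233265998417
((33.099918365478516, 532.6333618164062), (56.08491516113281, 120.53357696533203), 89.9372787475586)
 facectr [ 526.4 -177.7  102.4] under [ 549.4 -187.    58.9] [-0.459  0.186  0.869] ax [0.376 0.927 0.   ]
b2 slope 29.8 uphill -22.0 noise 0.8298223026082702
((-109.91012573242188, 532.22509765625), (120.77774810791016, 56.126705169677734), 0.024359848350286484)
 facectr [ 472.9 -310.   102.3] under [ 495.9 -319.3   58.9] [-0.46   0.186  0.868] ax [0.375 0.927 0.   ]<stdin>:14: RuntimeWarning: divide by zero encountered in divide
<stdin>:14: RuntimeWarning: invalid value encountered in multiply
```

```bash
python3 - <<'E'
from h import *
move(rackR(-22),[522,-152.2,125.6]); move(rackR(-22),[549.8,-163.4,73.6])
E
```

```text
shift m [ 0.0918  0.0615 -0.1307] rot deg [ 0.01  0.05 -0.65] t 1.35
shift m [ 0.1196  0.0503 -0.1827] rot deg [ 0.01  0.05 -0.65] t 1.35
```

>>> jog_arm(
  plan=[0.03,0.02,-0.03,0,0,-0.6,0.06,0.04,-0.065,0,0,-0.6,0.08,0.055,-0.1,0,0,-0.6,0.092,0.061,-0.131,0,0,-0.6,0.092,0.061,-0.131,0,0,-0.6,0.092,0.061,-0.131,0,0,-0.6,0.092,0.061,-0.131,0,0,-0.6],
)

```text
clock: 2.05
eef_pos: [522.8, -152.9, 127.3]
eef_rot: [2.614, -0.0, 1.188]
wrist_force: [1.1, -0.9, -0.6]
finger_gap: 93.8
finger_force: 0.0
```

```bash
python3 - <<'E'
from h import *
move(rackR(-22),[549.8,-163.4,73.6])
E
```

```text
shift m [ 0.027  -0.0105 -0.0537] rot deg [ 0.07  0.19 -0.08] t 2.05
```

>>> jog_arm(
  plan=[0.009,-0.0035,-0.018,0,0,0,0.018,-0.007,-0.036,0,0,0,0.024,-0.009,-0.047,0,0,0,0.027,-0.0105,-0.0535,0,0,0,0.027,-0.0105,-0.0535,0,0,0,0.027,-0.0105,-0.0535,0,0,0,0.027,-0.0105,-0.0535,0,0,0],
)

```text
clock: 2.75
eef_pos: [549.8, -162.6, 73.0]
eef_rot: [2.615, -0.0, 1.189]
wrist_force: [0.9, 0.1, 0.2]
finger_gap: 93.8
finger_force: 0.0
```

>>> jog_arm(
  plan=[0,0,0,0,0,0,0,0,0,0,0,0,0,0,0,0,0,0,0,0,0,0,0,0,0,0,0,0,0,0,0,0,0,0,0,0,0,0,0,0,0,0,0,0,0,0,0,0],
  claw=0.045,
  force=20,
)

```text
clock: 3.55
eef_pos: [550.9, -162.9, 73.2]
eef_rot: [2.613, -0.0, 1.189]
wrist_force: [6.0, -2.9, 3.4]
finger_gap: 56.5
finger_force: 20.0
```

>>> jog_arm(
  plan=[-0.005,0.002,0.009,0,0,0,-0.014,0.006,0.026,0,0,0,-0.023,0.009,0.043,0,0,0,-0.032,0.013,0.075,0,0,0,-0.04,0.03,0.11,0,0,0,-0.045,0.06,0.14,0,0,0,-0.045,0.06,0.14,0,0,0,-0.045,0.06,0.14,0,0,0],
)

```text
clock: 4.35
eef_pos: [504.4, -102.0, 211.6]
eef_rot: [2.617, -0.0, 1.19]
wrist_force: [-0.3, 0.1, -2.8]
finger_gap: 56.0
finger_force: 19.9
```

```bash
python3 - <<'E'
from h import *
s=manip.read_state(); print(s['finger_gap'],s['finger_force'])
move(downR(55.4),[468,111,260])
E
```

```text
56.00606858912059 19.946877658367157
shift m [-0.0364  0.213   0.0484] rot deg [ 14.23  26.54 -12.51] t 4.35
```

>>> jog_arm(
  plan=[-0.005,0.02,0.02,2,3.5,-1.5,-0.01,0.06,0.035,5,8.5,-4,-0.018,0.1,0.048,8,14,-6.5,-0.026,0.145,0.048,10.5,19,-9,-0.033,0.185,0.048,13,24,-11.5,-0.036,0.213,0.048,14.2,26.5,-12.5,-0.036,0.213,0.048,14.2,26.5,-12.5,-0.036,0.213,0.048,14.2,26.5,-12.5,-0.036,0.213,0.048,14.2,26.5,-12.5,-0.036,0.213,0.048,14.2,26.5,-12.5,-0.036,0.213,0.048,14.2,26.5,-12.5],
)

```text
clock: 5.45
eef_pos: [468.7, 109.9, 259.9]
eef_rot: [3.14, 0.0, 0.965]
wrist_force: [-0.2, -0.2, -2.8]
finger_gap: 56.2
finger_force: 19.9
```

```bash
python3 - <<'E'
from h import *
im,d,c=snap('wrist','w2'); np.save('w2c.npy',c,allow_pickle=True); s=manip.read_state(); print(s['eef_pos'],s['eef_rot'],s['clock'],s['joints'])
E
```

```text
[468.66537397 110.09222002 260.00096818] [3.14014730e+00 4.40795096e-04 9.65407896e-01] 5.5 [ 1.55366374e-01  1.05743779e-01  1.62671259e+00 -1.33334576e-03
  1.40839345e+00  7.60969586e-01]
```

View pics/w2.png

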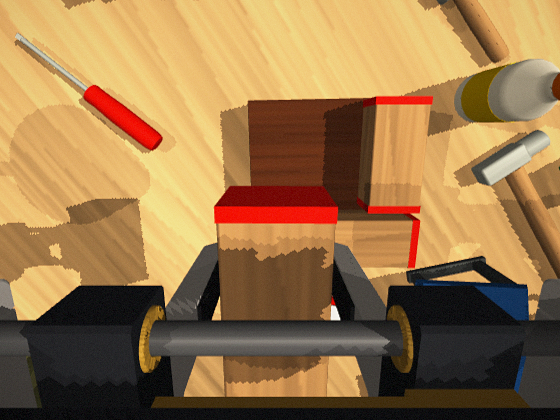

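The view shows laid_b1's top face at (365-432, 98-212), part of laid_b2 at (340-415, 212-268) and the slab's far-left corner at (248,100). The held blank's leading end is at rows 187-222.

```bash
python3 - <<'E'
from h import *
z=np.load('w2.npz'); im,d=z['im'],z['d']; c=np.load('w2c.npy',allow_pickle=True).item(); P=pts(d,c)
hsv=cv2.cvtColor(im,cv2.COLOR_RGB2HSV); v,u=np.mgrid[:420,:560]
def onz(h):
    r=P-c['origin']; return c['origin']+r*((h-c['origin'][2])/r[...,2])[...,None]
with np.errstate(all='ignore'):
  m=(u>340)&(u<450)&(v>85)&(v<235)&(abs(P[...,2]-95)<6)
  n,l,st,_=cv2.connectedComponentsWithStats(cv2.morphologyEx(m.astype(np.uint8),cv2.MORPH_OPEN,np.ones((3,3))),connectivity=4)
  for i in range(1,n):
    if st[i,4]>100: print('z95 comp',st[i],np.median(P[l==i][:,2]),cv2.minAreaRect(onz(95)[l==i][:,:2].astype(np.float32)))
  hi=(abs(P[...,2]-95)<5)&(u>330)&(u<450)&(v>85)&(v<280)
  zs=P[(u>260)&(u<310)&(v>110)&(v<170)][:,2]; print('slab z',np.median(zs),'bench',np.median(P[20:80,120:220,2]))
  # slab edges, in yaw frame: rows/cols transitions, z in 38..52
  X=onz(45); m=(abs(P[...,2]-45)<6)&(u<345)&(u>200)&(v>80)&(v<186)
  e=[(X[r][m[r]][0]) for r in range(115,180,4)]; e=np.array(e)[:,:2]; f=cv2.fitLine(e.astype(np.float32),cv2.DIST_HUBER,0,.01,.01).ravel(); print('left edge dir',np.degrees(np.arctan2(f[1],f[0])),f[2:])
  g=np.array([X[:,k][m[:,k]][0] for k in range(262,335,4)])[:,:2]; f=cv2.fitLine(g.astype(np.float32),cv2.DIST_HUBER,0,.01,.01).ravel(); print('far edge dir',np.degrees(np.arctan2(f[1],f[0])),f[2:])
  # held blank top
  core=(u>240)&(u<310)&(v>228)&(v<310); zt=np.median(P[core][:,2]); print('held top z',zt, 'tilt', np.linalg.lstsq(np.c_[P[core][:,:2],np.ones(core.sum())],P[core][:,2],rcond=None)[0])
  m=(abs(P[...,2]-zt)<6)&(u>205)&(u<345)&(v>195)&(v<240); X=onz(zt)
  g=np.array([X[:,k][m[:,k]][0] for k in range(225,330,5)])[:,:2]; f=cv2.fitLine(g.astype(np.float32),cv2.DIST_HUBER,0,.01,.01).ravel(); print('held end dir',np.degrees(np.arctan2(f[1],f[0])),f[2:])
  for nm,ix in(('L',0),('R',-1)):
    e=np.array([X[r][m[r]][ix] for r in range(212,232,3)])[:,:2]; print('held',nm,e.mean(0))
E
```

```text
z95 comp [ 366   97   67  117 6372] 94.82886844326083 ((596.5343627929688, 72.15156555175781), (119.5937271118164, 58.21898651123047), 55.15576934814453)
z95 comp [ 341  219   79   16 1192] 94.6741524504267 ((543.5084838867188, 17.470151901245117), (17.24398422241211, 86.28073120117188), 55.237518310546875)
slab z 44.84175899098432 bench -0.12744256374699603
left edge dir 56.79464 [469.84247 166.44202]
far edge dir -33.76429 [546.1557  181.52234]
held top z 293.1732019566854 tilt [1.52031724e-01 1.99589089e-01 1.99048189e+02]
held end dir -34.99664 [490.0039  141.81148]
held L [462.15564589 151.15708919]
held R [507.92327629 119.39657864]
```

```bash
python3 - <<'E'
from h import *
move(downR(56),[469.5,107.9,120]);move(downR(56),[469.5,107.9,68])
E
```

```text
shift m [ 0.0008 -0.0022 -0.14  ] rot deg [0.07 0.05 0.69] t 5.5
shift m [ 0.0008 -0.0022 -0.192 ] rot deg [0.07 0.05 0.69] t 5.5
```

>>> jog_arm(
  plan=[0.001,-0.002,-0.02,0,0,0.7,0.001,-0.002,-0.055,0,0,0.7,0.001,-0.002,-0.095,0,0,0.7,0.001,-0.002,-0.125,0,0,0.7,0.001,-0.002,-0.14,0,0,0.7,0.001,-0.002,-0.14,0,0,0.7,0.001,-0.002,-0.14,0,0,0.7,0.001,-0.002,-0.14,0,0,0.7],
)

```text
clock: 6.3
eef_pos: [470.3, 108.6, 121.2]
eef_rot: [3.139, -0.001, 0.978]
wrist_force: [-0.1, 0.2, -2.0]
finger_gap: 56.2
finger_force: 20.0
```

```bash
python3 - <<'E'
from h import *
move(downR(56),[469.5,107.9,65])
E
```

```text
shift m [-0.0008 -0.0007 -0.0562] rot deg [ 0.05  0.16 -0.05] t 6.3
```

>>> jog_arm(
  plan=[-0.0008,-0.0007,-0.014,0,0.1,0,-0.0008,-0.0007,-0.03,0,0.1,0,-0.0008,-0.0007,-0.043,0,0.1,0,-0.0008,-0.0007,-0.051,0,0.1,0,-0.0008,-0.0007,-0.055,0,0.1,0,-0.0008,-0.0007,-0.056,0,0.1,0,-0.0008,-0.0007,-0.056,0,0.1,0,-0.0008,-0.0007,-0.056,0,0.1,0],
)

```text
clock: 7.1
eef_pos: [469.1, 107.9, 64.4]
eef_rot: [3.141, 0.001, 0.978]
wrist_force: [0.2, 0.3, -2.4]
finger_gap: 56.0
finger_force: 20.0
```

>>> jog_arm(
  plan=[0,0,-0.0007,0,0,0,0,0,-0.0014,0,0,0,0,0,-0.0021,0,0,0,0,0,-0.0028,0,0,0,0,0,-0.0028,0,0,0,0,0,-0.0028,0,0,0],
)

```text
clock: 7.7
eef_pos: [469.3, 108.0, 61.6]
eef_rot: [3.141, 0.001, 0.978]
wrist_force: [1.7, 2.3, 3.7]
finger_gap: 55.9
finger_force: 20.0
```

>>> jog_arm(
  plan=[0,0,0,0,0,0,0,0,0,0,0,0,0,0,0,0,0,0,0,0,0,0,0,0,0,0,0,0,0,0,0,0,0,0,0,0],
  claw=0.072,
)

```text
clock: 8.3
eef_pos: [468.8, 107.9, 61.1]
eef_rot: [-3.141, 0.002, 0.978]
wrist_force: [0.7, -0.1, 0.6]
finger_gap: 72.1
finger_force: 0.0
```

>>> jog_arm(
  plan=[0,0,0.01,0,0,0,0,0,0.03,0,0,0,0,0,0.06,0,0,0,0,0,0.1,0,0,0,0,0,0.145,0,0,0,0,0,0.18,0,0,0,0,0,0.2,0,0,0,0,0,0.2,0,0,0,0,0,0.2,0,0,0],
)

```text
clock: 9.2
eef_pos: [468.6, 107.9, 261.0]
eef_rot: [-3.141, 0.002, 0.978]
wrist_force: [0.2, 0.6, -0.5]
finger_gap: 72.2
finger_force: 0.0
```

```bash
python3 - <<'E'
from h import *
im,d,c=snap('wrist','w3'); np.save('w3c.npy',c,allow_pickle=True); s=manip.read_state(); print(s['eef_pos'],s['eef_rot'],s['clock'])
E
```

```text
[468.42983815 107.81725147 260.26160489] [-3.14034771e+00  2.51365643e-03  9.78259276e-01] 9.25
```

View pics/w3.png

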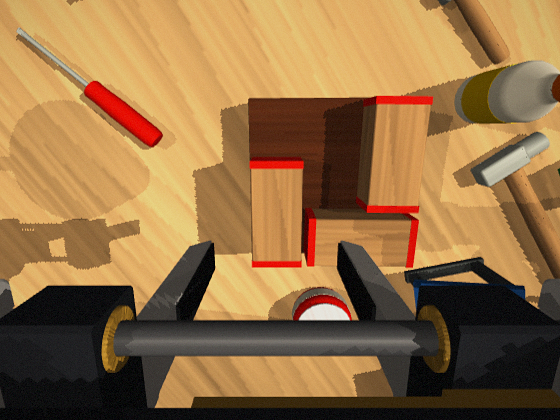

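The new blank is at (250-303, 160-267), with a narrow gap to laid_b2 (308-418, 210-267). laid_b1 has not moved. Now I'll measure all three.

```bash
python3 - <<'E'
from h import *
z=np.load('w3.npz'); im,d=z['im'],z['d']; c=np.load('w3c.npy',allow_pickle=True).item(); P=pts(d,c)
v,u=np.mgrid[:420,:560]
r=P-c['origin']
with np.errstate(all='ignore'): X=c['origin']+r*((95-c['origin'][2])/r[...,2])[...,None]; Y=c['origin']+r*((45-c['origin'][2])/r[...,2])[...,None]
m=((abs(P[...,2]-95)<5)&(u>235)&(u<445)&(v>85)&(v<275)).astype(np.uint8)
n,l,st,_=cv2.connectedComponentsWithStats(cv2.morphologyEx(m,cv2.MORPH_OPEN,np.ones((3,3))),connectivity=4)
a=np.radians(56); e=np.array([np.cos(a),np.sin(a)]); f=np.array([-e[1],e[0]])
for i in range(1,n):
    if st[i,4]>100:
        rc=cv2.minAreaRect(X[l==i][:,:2].astype(np.float32)); p=np.array(rc[0]); print(st[i],p.round(1),np.round(rc[1],1),round(rc[2],1),'e,f',(p@e).round(1),(p@f).round(1))
s=((abs(P[...,2]-45)<6)&(u>235)&(u<360)&(v>85)&(v<155))
q=Y[s][:,:2]; print('slab far e',np.percentile(q@e,[99,99.9]),'left f',np.percentile(q@f,[99,99.9]))
move(rackR(-22),[0,0,0])
# grasp 2
nn=np.array([-.464,.186,.866]); ax=np.array([.375,.927,0]); g=np.array([495.9,-319.3,58.9])+17*nn-22*ax
print(g); move(rackR(-22),g+60*nn)
E
```

```text
[ 366   96   67  118 6333] [597.   72.3] [120.7  57.8] 55.2 e,f 393.7 -454.5
[ 250  161   53  107 5419] [456.1  89.7] [120.   55.6] 56.1 e,f 329.4 -327.9
[ 307  218  112   50 4429] [517.9  10.9] [ 57.1 121. ] 55.4 e,f 298.6 -423.3
slab far e [456.00050262 456.01794194] left f [-296.91372508 -295.66405985]
shift m [-0.4684 -0.1078 -0.2603] rot deg [-14.01 -26.67  11.71] t 9.25
[ 479.762 -336.532   73.622]
shift m [-0.0165 -0.4332 -0.1347] rot deg [-14.01 -26.67  11.71] t 9.25
```

>>> jog_arm(
  plan=[-0.002,-0.02,0,-1,-2,1,-0.004,-0.06,0,-2.5,-5,2,-0.006,-0.1,0,-4,-8,3.5,-0.008,-0.145,0,-6,-11,5,-0.01,-0.19,0,-8,-14,6,-0.012,-0.235,0,-9.5,-17,7.5,-0.013,-0.28,-0.01,-11,-20,9,-0.014,-0.325,-0.03,-12.5,-23,10.3,-0.015,-0.37,-0.06,-14,-26.7,11.7,-0.016,-0.41,-0.095,-14,-26.7,11.7,-0.0165,-0.433,-0.125,-14,-26.7,11.7,-0.0165,-0.433,-0.135,-14,-26.7,11.7,-0.0165,-0.433,-0.135,-14,-26.7,11.7,-0.0165,-0.433,-0.135,-14,-26.7,11.7,-0.0165,-0.433,-0.135,-14,-26.7,11.7],
  claw=0.094,
)

```text
clock: 10.75
eef_pos: [453.0, -324.5, 127.6]
eef_rot: [2.615, -0.0, 1.189]
wrist_force: [-0.5, 1.0, 0.6]
finger_gap: 93.7
finger_force: 0.0
```

```bash
python3 - <<'E'
from h import *
move(rackR(-22),[479.8,-336.5,73.6])
E
```

```text
shift m [ 0.0268 -0.012  -0.054 ] rot deg [ 0.05  0.18 -0.1 ] t 10.75
```

>>> jog_arm(
  plan=[0.009,-0.004,-0.018,0,0,0,0.018,-0.008,-0.036,0,0,0,0.024,-0.011,-0.048,0,0,0,0.027,-0.012,-0.0535,0,0,0,0.027,-0.012,-0.0535,0,0,0,0.027,-0.012,-0.0535,0,0,0,0.027,-0.012,-0.0535,0,0,0],
)

```text
clock: 11.45
eef_pos: [479.5, -337.1, 73.7]
eef_rot: [2.615, -0.001, 1.187]
wrist_force: [0.5, -0.0, 0.8]
finger_gap: 94.4
finger_force: 0.0
```

>>> jog_arm(
  plan=[0,0,0,0,0,0,0,0,0,0,0,0,0,0,0,0,0,0,0,0,0,0,0,0,0,0,0,0,0,0,0,0,0,0,0,0,0,0,0,0,0,0,0,0,0,0,0,0],
  claw=0.045,
  force=20,
)

```text
clock: 12.25
eef_pos: [480.0, -337.6, 73.5]
eef_rot: [2.614, -0.0, 1.187]
wrist_force: [5.9, -0.3, 4.3]
finger_gap: 55.8
finger_force: 20.0
```

>>> jog_arm(
  plan=[-0.005,0.002,0.009,0,0,0,-0.014,0.006,0.026,0,0,0,-0.023,0.009,0.043,0,0,0,-0.032,0.013,0.075,0,0,0,-0.035,0.03,0.11,0,0,0,-0.035,0.06,0.15,0,0,0,-0.035,0.09,0.18,0,0,0,-0.035,0.1,0.19,0,0,0,-0.035,0.1,0.19,0,0,0],
)

```text
clock: 13.15
eef_pos: [444.4, -236.1, 263.8]
eef_rot: [2.615, -0.001, 1.189]
wrist_force: [0.6, -0.6, -1.9]
finger_gap: 56.0
finger_force: 19.9
```

```bash
python3 - <<'E'
from h import *
move(downR(146),[554.4,137.5,260]); print(manip.read_state()['joints'])
E
```

```text
shift m [ 0.11    0.3736 -0.0038] rot deg [-9.59 31.12 75.97] t 13.15
[-0.62748279 -0.14034951  1.94492855  0.16685857  0.83076261 -0.32621436]
```

>>> jog_arm(
  plan=[0.005,0.02,0,-0.5,1.5,4,0.015,0.05,0,-1.2,4,10,0.024,0.08,0,-2.1,6.8,16.7,0.033,0.112,0,-2.9,9.3,22.8,0.043,0.145,0,-3.7,12,29,0.053,0.18,0,-4.5,14.5,35.5,0.063,0.215,0,-5.3,17.2,42,0.074,0.25,0,-6.1,19.8,48.5,0.084,0.285,0,-7,22.4,55,0.093,0.315,0,-7.8,25,61.5,0.1,0.342,-0.002,-8.6,27.8,68,0.107,0.362,-0.004,-9.2,30,73,0.11,0.374,-0.004,-9.6,31.1,76,0.11,0.374,-0.004,-9.6,31.1,76,0.11,0.374,-0.004,-9.6,31.1,76,0.11,0.374,-0.004,-9.6,31.1,76,0.11,0.374,-0.004,-9.6,31.1,76],
)

```text
clock: 14.85
eef_pos: [554.2, 136.1, 258.7]
eef_rot: [-3.141, 0.001, 2.545]
wrist_force: [1.1, 0.2, -1.1]
finger_gap: 56.1
finger_force: 19.9
```

```bash
python3 - <<'E'
from h import *
move(downR(146),[554.4,137.5,120]); im,d,c=snap('wrist','w4'); np.save('w4c.npy',c,allow_pickle=True)
E
```

```text
shift m [ 0.0002  0.0014 -0.1387] rot deg [0.06 0.   0.16] t 14.85
```

View pics/w4.png

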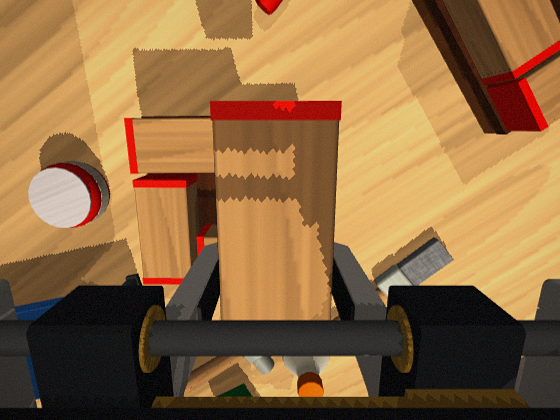

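The held blank's top is at (210-341, 101-320) and square to the tool. The place-1 blank is at (130-215, 117-175). The glue bottle at (310,370) sits behind the tool, so I'll check its clearance along with the hold.

```bash
python3 - <<'E'
from h import *
z=np.load('w4.npz'); im,d=z['im'],z['d']; c=np.load('w4c.npy',allow_pickle=True).item(); P=pts(d,c)
s=manip.read_state(); R0=R.from_euler('xyz',s['eef_rot']).as_matrix()
T=(P-s['eef_pos'])@R0
m=(abs(T[...,2]+33)<6)
print('held top z',np.median(T[150:300,240:300,2]))
end=[T[:,k][m[:,k]&(np.arange(420)<140)][0,:2] for k in range(220,335,8)]; f=np.polyfit(np.array(end)[:,1],np.array(end)[:,0],1); print('end x',np.polyval(f,0),'slope deg',np.degrees(np.arctan(f[0])))
L=[(T[r][m[r]][0,1],T[r][m[r]][-1,1]) for r in range(122,230,6)]; print('sides',np.median(L,0))
t=np.load('top0.npz'); Q=pts(t['d'],get_calibration('top'))[135:170,245:280]; k=(Q[...,2]>100)&(Q[...,2]<175); w=Q[k]; print('bottle',np.median(w,0),w.max(0),w.min(0)); g=np.array([554.4,137.5,61.5]); a=np.r_[np.median(w,0)[:2],150]; print('bottle in placed tool frame',downR(146).T@(a-g))
E
```

```text
held top z -31.97207398890836
end x 84.32615214311457 slope deg -0.17468510122788353
sides [-28.39896607  26.7156528 ]
bottle [731.03870193  53.9125017  114.44571274] [761.15772929  81.11209099 156.9034213 ] [710.29344724  29.35830381 100.29716682]
bottle in placed tool frame [-193.18165654   29.47793191  -88.5       ]
```

>>> jog_arm(
  plan=[0.0015,0.0005,-0.02,0,0,0.2,0.0015,0.0005,-0.055,0,0,0.2,0.0015,0.0005,-0.095,0,0,0.2,0.0015,0.0005,-0.125,0,0,0.2,0.0015,0.0005,-0.139,0,0,0.2,0.0015,0.0005,-0.139,0,0,0.2,0.0015,0.0005,-0.139,0,0,0.2,0.0015,0.0005,-0.139,0,0,0.2],
)

```text
clock: 15.7
eef_pos: [556.7, 137.5, 121.5]
eef_rot: [3.141, 0.003, 2.55]
wrist_force: [0.9, -0.2, -2.4]
finger_gap: 56.3
finger_force: 19.9
```

```bash
python3 - <<'E'
from h import *
move(downR(146),[555.8,137,65])
E
```

```text
shift m [-0.0009 -0.0005 -0.0565] rot deg [ 0.04  0.15 -0.13] t 15.7
```

>>> jog_arm(
  plan=[-0.0009,-0.0005,-0.014,0,0.1,-0.1,-0.0009,-0.0005,-0.03,0,0.1,-0.1,-0.0009,-0.0005,-0.043,0,0.1,-0.1,-0.0009,-0.0005,-0.051,0,0.1,-0.1,-0.0009,-0.0005,-0.055,0,0.1,-0.1,-0.0009,-0.0005,-0.056,0,0.1,-0.1,-0.0009,-0.0005,-0.056,0,0.1,-0.1,-0.0009,-0.0005,-0.056,0,0.1,-0.1],
)

```text
clock: 16.5
eef_pos: [555.2, 137.0, 64.2]
eef_rot: [-3.14, -0.0, 2.549]
wrist_force: [-0.3, -0.5, -2.3]
finger_gap: 56.2
finger_force: 19.9
```

>>> jog_arm(
  plan=[0,0,-0.0007,0,0,0,0,0,-0.0014,0,0,0,0,0,-0.002,0,0,0,0,0,-0.0025,0,0,0,0,0,-0.0025,0,0,0,0,0,-0.0025,0,0,0],
)

```text
clock: 17.1
eef_pos: [555.6, 137.0, 62.0]
eef_rot: [-3.141, 0.0, 2.549]
wrist_force: [1.3, -0.5, 6.2]
finger_gap: 55.9
finger_force: 20.0
```

Contact felt; I'll release, rise and move back a little for a check.

>>> jog_arm(
  plan=[0,0,0,0,0,0,0,0,0,0,0,0,0,0,0,0,0,0,0,0,0,0,0,0,0,0,0,0,0,0,0,0,0,0,0,0],
  claw=0.072,
)

```text
clock: 17.7
eef_pos: [554.9, 136.9, 61.1]
eef_rot: [-3.139, -0.001, 2.549]
wrist_force: [0.9, 0.2, -0.5]
finger_gap: 71.7
finger_force: 0.0
```

>>> jog_arm(
  plan=[0,0,0.01,0,0,0,0,0,0.03,0,0,0,0,0,0.06,0,0,0,0,0,0.1,0,0,0,0,0,0.145,0,0,0,0.02,-0.01,0.18,0,0,0,0.05,-0.03,0.2,0,0,0,0.07,-0.05,0.2,0,0,0,0.07,-0.05,0.2,0,0,0,0.07,-0.05,0.2,0,0,0],
)

```text
clock: 18.7
eef_pos: [624.8, 86.7, 261.2]
eef_rot: [-3.139, -0.001, 2.548]
wrist_force: [0.1, -0.1, -1.1]
finger_gap: 71.9
finger_force: 0.0
```

```bash
python3 - <<'E'
from h import *
im,d,c=snap('wrist','w5'); P=pts(d,c); print(manip.read_state()['clock'])
r=P-c['origin']
with np.errstate(all='ignore'): X=c['origin']+r*((95-c['origin'][2])/r[...,2])[...,None]
m=(abs(P[...,2]-95)<4).astype(np.uint8)
n,l,st,_=cv2.connectedComponentsWithStats(cv2.morphologyEx(m,cv2.MORPH_OPEN,np.ones((3,3))),connectivity=4)
a=np.radians(56); e=np.array([np.cos(a),np.sin(a)]); f=np.array([-e[1],e[0]])
for i in range(1,n):
    if st[i,4]>800:
        rc=cv2.minAreaRect(X[l==i][:,:2].astype(np.float32)); p=np.array(rc[0]); print(st[i],np.round(rc[1],1),round(rc[2],1),'slab xy',(p@e-361).round(1),(p@f+391.7).round(1),np.median(P[l==i][:,2]))
E
```

```text
18.75
[ 250   23   60  130 7184] [ 56.2 120.6] 55.5 slab xy 62.7 31.4 94.80942686294796
[ 117   24  128   64 7731] [120.9  56.3] 55.9 slab xy -31.4 62.9 94.74630654478864
[ 126   94   64  118 6280] [ 57.5 120.6] 55.3 slab xy -62.6 -32.3 94.73651912053998
[ 194  158  115   54 5843] [120.7  56.3] 55.4 slab xy 33.0 -63.6 94.81467909070011
```

View pics/w5.png

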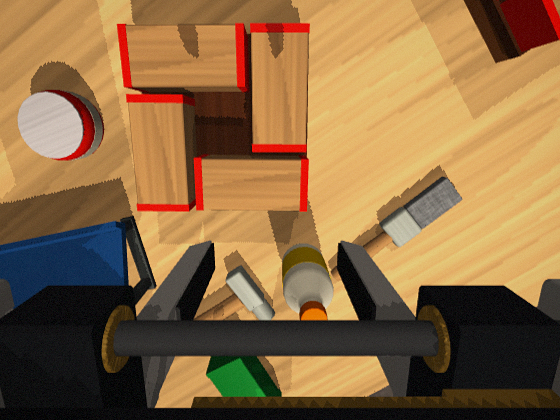

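The pinwheel is complete at (118-310, 23-212). All four tops are level at about 95 mm, the gaps are about 6-7 mm, and the arm is touching nothing.

```bash
python3 -c "
from cell import manip
print(manip.sign_off())"
```

```text
the job is handed in; nothing more can be done
None
```

Both blanks from the rack now lie flat on the slab beside it (slab_b), completing the pinwheel with gaps of about 6–7 mm; the last check showed the laid blanks unmoved to within about 1 mm, and the job was handed in at about 19 s.

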